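# Close a bee nest block in its jig and pack it tight

## Task

Close the bee nest block: lay the loose grooved tray flat on the mouth half of the tray fixed in the jig, well short of the end wall, then slide it along, face on face and under the lip, until it is home against the end wall and the fence, flush with the lower tray all round. Then find the packing strip that fits snugly between the block and the stop plate in use and stand it fully down in that gap, beside the plate; the other two strips end in the rack. Leave everything else on the table where it is.

Things in the scene. Friction and masses are not known exactly. Their poses are not given: they have to be found in the camera images.
- jig: Fixed assembly jig on a plywood base 195 x 146 mm, 8 mm thick. Origin on the table under the centre of the lower nest tray; +x is the sliding direction, from the open mouth to the end wall. Lower tray (grooved board, fixed): x -55..55, y -42..42 mm, top face 23 mm up. Fence on the +y side: inner face y=+42 mm, top 34 mm up. End wall: inner face x=+55 mm.
- jig_lip (a point): Middle of the lower edge of the jig's overhanging lip. The lip reaches from the end wall back over the trays to x=+40 mm (jig frame), along y -42..54 mm; underside 41 mm, top 49 mm above the table, so a tray can only get under it by sliding.
- jig_gap (a point): Point on the floor of the gap (base plate, 8 mm above the table), at the edge of the lower tray (jig frame x=0, y=-42 mm). The gap runs from this edge towards -y to the inner face of the stop plate in use; its width depends on which plate that is.
- tray_mid (a point): Centre of the board of the loose upper tray: grooved wooden board 110 (x) x 84 (y) x 15 mm (z), about 0.13 kg, same either end first, with a grip batten on top. This point is 7.5 mm above its underside. Home and flush it lies at x=0, y=0, z=30.5 mm in the jig's frame, with the board's top face 38 mm above the table.
- tray_grip (a point): Centre of the grip batten on top of the loose tray: wooden bar 50 long (tray x) x 20 wide (tray y), rising 29 mm above the board's top face; this point is 29.5 mm above the tray's underside.
- stop14_mid (a point): Centre of a fixed wooden stop plate 60 (x) x 14 (y) x 26 mm (z), top 34 mm above the table, axes parallel to the jig's. One of the three plates is in use (at x=0, y=-71 mm in the jig's frame), the two others are parked on the base plate behind the end wall. In use, this one leaves a gap 22 mm wide.
- stop24_mid (a point): Centre of a fixed wooden stop plate 60 (x) x 24 (y) x 26 mm (z), top 34 mm above the table, axes parallel to the jig's. One of the three plates is in use (at x=0, y=-71 mm in the jig's frame), the two others are parked on the base plate behind the end wall. In use, this one leaves a gap 17 mm wide.
- stop34_mid (a point): Centre of a fixed wooden stop plate 60 (x) x 34 (y) x 26 mm (z), top 34 mm above the table, axes parallel to the jig's. One of the three plates is in use (at x=0, y=-71 mm in the jig's frame), the two others are parked on the base plate behind the end wall. In use, this one leaves a gap 12 mm wide.
- strip10_mid (a point): Centre (33 mm above its foot) of a loose wooden packing strip, 60 long (x) x 10 thick (y) x 66 mm high (z), about 0.05 kg, foot edges rounded at 4 mm radius. Starts upright in any of the rack's slots. Made for a gap 2 mm wider than itself. Standing on the gap's floor, this point is 41 mm above the table.
- strip15_mid (a point): Centre (33 mm above its foot) of a loose wooden packing strip, 60 long (x) x 15 thick (y) x 66 mm high (z), about 0.05 kg, foot edges rounded at 4 mm radius. Starts upright in any of the rack's slots. Made for a gap 2 mm wider than itself. Standing on the gap's floor, this point is 41 mm above the table.
- strip20_mid (a point): Centre (33 mm above its foot) of a loose wooden packing strip, 60 long (x) x 20 thick (y) x 66 mm high (z), about 0.05 kg, foot edges rounded at 4 mm radius. Starts upright in any of the rack's slots. Made for a gap 2 mm wider than itself. Standing on the gap's floor, this point is 41 mm above the table.
- rack: Fixed grey and black plastic strip rack, 176 (x) x 84 (y) mm, origin under its centre on the table; floor 8 mm up, rails 32 mm high, three slots 23 mm wide (along x) and 72 mm long (along y) at x=-55, 0, +55 mm. A strip's length lies along the rack's y; a strip standing in it has its centre 41 mm above the table.
- cap1: Bystander, to be left alone: white card end cap, disc 64 mm across, 12 mm high; origin at its underside.
- cap2: Bystander, to be left alone: another white card end cap, 64 mm across, 12 mm high; origin at its underside.
- offcut: Bystander, to be left alone: wood offcut 70 x 30 x 18 mm; origin at its underside.
- tape: Bystander, to be left alone: roll of brown tape lying flat, 84 mm across, 24 mm high; origin at its underside.
- tube: Bystander, to be left alone: standing cardboard tube, 76 mm across, 150 mm high; origin at its underside.
- glue: Bystander, to be left alone: white glue bottle, 56 mm across, 140 mm high; origin at its underside.
- brush: Bystander, to be left alone: wooden-handled brush lying on the table; origin at its underside.
Things that resemble listed ones, but are neither listed nor needed, are in the scene too. What is shaped like the part that bears tray_mid but blue or purple is not meant.

How it is judged:
On the way, in this order (a step that is already met when the one before it is completed fails the run):
1. the loose tray lies flat on the lower tray, between 20 and 85 mm short of home (x of tray_mid in the frame of jig between -0.085 and -0.02 m and y of tray_mid in the frame of jig between -0.015 and 0.015 m and z of tray_mid in the frame of jig between 0.028 and 0.033 m and angle between tray_mid's own z axis and vertical below 0.04 rad and angle between the x axis of tray_mid and the x axis of jig, either way round below 0.15 rad), for 0.2 s.
2. the loose tray is home, flush on the lower tray (x of tray_mid in the frame of jig between -0.003 and 0.003 m and y of tray_mid in the frame of jig between -0.003 and 0.003 m and z of tray_mid in the frame of jig between 0.028 and 0.033 m and angle between tray_mid's own z axis and vertical below 0.04 rad and angle between the x axis of tray_mid and the x axis of jig, either way round below 0.04 rad), for 0.2 s.
At the end, for the whole second after the job is handed in: The loose tray lies flat on the lower tray, within 3 mm of flush in both directions and 0.04 rad in line; the strip that matches the gap (2 mm play) stands on the gap's floor (within 4 mm), upright, within 20 mm of the stop plate's middle; the other two strips are in the rack; all at rest (all of step 2 and ((x of stop34_mid in the frame of jig between -0.01 and 0.01 m and y of stop34_mid in the frame of jig between -0.081 and -0.061 m and x of strip10_mid in the frame of jig between -0.02 and 0.02 m and y of strip10_mid in the frame of jig between -0.053 and -0.043 m and z of strip10_mid in the frame of jig between 0.037 and 0.045 m and angle between strip10_mid's own z axis and vertical below 0.12 rad and angle between the x axis of strip10_mid and the x axis of jig, either way round below 0.08 rad and x of strip15_mid in the frame of rack between -0.085 and 0.085 m and y of strip15_mid in the frame of rack between -0.03 and 0.03 m and z of strip15_mid in the frame of rack between 0.026 and 0.056 m and x of strip20_mid in the frame of rack between -0.085 and 0.085 m and y of strip20_mid in the frame of rack between -0.03 and 0.03 m and z of strip20_mid in the frame of rack between 0.026 and 0.056 m) or (x of stop24_mid in the frame of jig between -0.01 and 0.01 m and y of stop24_mid in the frame of jig between -0.081 and -0.061 m and x of strip15_mid in the frame of jig between -0.02 and 0.02 m and y of strip15_mid in the frame of jig between -0.0555 and -0.0455 m and z of strip15_mid in the frame of jig between 0.037 and 0.045 m and angle between strip15_mid's own z axis and vertical below 0.12 rad and angle between the x axis of strip15_mid and the x axis of jig, either way round below 0.08 rad and x of strip10_mid in the frame of rack between -0.085 and 0.085 m and y of strip10_mid in the frame of rack between -0.03 and 0.03 m and z of strip10_mid in the frame of rack between 0.026 and 0.056 m and x of strip20_mid in the frame of rack between -0.085 and 0.085 m and y of strip20_mid in the frame of rack between -0.03 and 0.03 m and z of strip20_mid in the frame of rack between 0.026 and 0.056 m) or (x of stop14_mid in the frame of jig between -0.01 and 0.01 m and y of stop14_mid in the frame of jig between -0.081 and -0.061 m and x of strip20_mid in the frame of jig between -0.02 and 0.02 m and y of strip20_mid in the frame of jig between -0.058 and -0.048 m and z of strip20_mid in the frame of jig between 0.037 and 0.045 m and angle between strip20_mid's own z axis and vertical below 0.12 rad and angle between the x axis of strip20_mid and the x axis of jig, either way round below 0.08 rad and x of strip10_mid in the frame of rack between -0.085 and 0.085 m and y of strip10_mid in the frame of rack between -0.03 and 0.03 m and z of strip10_mid in the frame of rack between 0.026 and 0.056 m and x of strip15_mid in the frame of rack between -0.085 and 0.085 m and y of strip15_mid in the frame of rack between -0.03 and 0.03 m and z of strip15_mid in the frame of rack between 0.026 and 0.056 m)) and linear speed of each of tray, strip10, strip15, strip20 below 0.01 m/s); the robot touches nothing.
It fails at once if a bystander (cap, offcut, tape, tube, bottle or brush) is moved by more than 25 mm (distance of any of cap1, cap2, offcut, tape, tube, glue, brush from where it was at the start of the episode above 0.025 m).
It also fails if it takes over 72 s, if anything falls off the work surface, if the arm or the gripper's body presses on something with over 40 N, if the wrist force passes 120 N, or if a joint passes its speed limit or range.

## Robot

A 6-joint arm with a two-finger parallel gripper is mounted at the origin on the work surface. World frame = base frame: x ahead of the robot, y to its left, z up, the work surface at z = 0. Lengths are in m, angles in rad, forces in N, time in s.
With the tool pointing down it reaches from about 0.325 to 0.775 m from the base axis. Payload 5.5 kg.
Tool frame: the origin (TCP) lies on the centre line of the jaws, within the pads' length; the fingertips stand 19 mm ahead of it and the grasp point (between the pads) is the TCP; z points along the fingers, y is the line along which they close (so a half turn about z gives the same grasp; the last joint's range is limited). The gripper opens to 88 mm and grips with 3 to 60 N. Pads are 20 mm wide; open, the fingers measure 115 mm over their backs; the gripper's body (75 mm by 178 mm) begins 61 mm behind the grasp point.
Start: joints at [-1.208, 0.091, 1.231, -0, 1.82, -0.057], TCP at [0.245, -0.548, 0.242] pointing down, gripper open.
Joint ranges: [-2.87, 2.87], [-0.86, 2.18], [0.17, 2.46], [-1.51, 4.65], [0.06, 2.69], [-2.65, 2.65]. Speed limits (rad/s): [2.57, 2.57, 3.01, 3.14, 3.14, 3.14].

## Interface

Orientations are given as a 3x3 rotation matrix whose columns are the frame's x, y, z axes.
In Python, from rig import state, imaging, sign_off gives the robot as it stands.
- The arm moves only by the tool move_arm, never from a script. Its arguments are lists of equal length, an entry for each row: "slide": the shift along the tool's x, y, z in units of 40 mm (1.0 is 40 mm), a list of three; "twist": the turn about the tool's z in units of 10 degrees (1.0 is 10 degrees); "jaw": the closure, from 0 (fully open) to 1 (shut). A call has 1 to 5 rows; each row is the pose to reach, as a shift and turn from the pose commanded when the call began, along the tool's axes at that moment; what a row does not reach only later rows make up. A row lasts 1/8 s, in which the tool goes at most 62.5 mm and 10.7 degrees, less where a joint would pass 70% of its speed; a pose out of reach is approached as far as the arm can. A call with a gripper value outside its range is refused whole. The fingers move at their own pace and stop on an object; the grip force is fixed at half the most. Time passes only in rows, so rows that repeat a pose let the fingers close. It gives the time, the measured TCP pose, the force, the opening and the grip force at its end, in the units of the state.
- state(): the state, without advancing time (a new reading comes with each control period).
- imaging.snapshot(name): name is "scene" or "side" or "wrist"; returns a dict with "pixels" (400x640x3 uint8, red, green, blue), "mtx" (3x3 intrinsics, pixels), "R" (3x3) and "t" (3): a world point X has camera coordinates R X + t; the wrist camera has in their place "hand_eye" (4x4, takes a point from camera to tool coordinates, whose origin is the TCP and whose axes are the flange's). Camera axes: x right, y down, z forward; pixel columns grow to the right and rows downward; lengths in m; the calibration is good to about 2 mm. A picture is of the moment at which its call begins: read the wrist's pose just before it. There is no depth.
- sign_off(): hands the job in; it is judged then, once.
The state is a dict: "time_s": time; "joints": joint angles; "qvel": joint speeds; "joint_torque": joint torques, N m; "eef_pos": TCP position; "ee_rot": TCP orientation; "wrist_force": force on the tool from outside, world axes, zero at the start; "moment": the same for the moment, N m; "grip_width": finger opening in m; "gripper_force": force on a finger pad.
Only numpy, scipy, OpenCV 4.12 (cv2) and the standard library are available. Lean on these libraries where they do the work, as an engineer would, in place of code of your own. Each camera call takes 0.05 s, during which the arm holds its last target. There are 200 camera calls.

## Working session

There is one attempt and no reset: what is moved stays moved. The work goes in short steps, Python scripts to look and compute and a tool call to move; the robot and the scene stay as the last step left them, time stands still between calls to the robot, and variables do not carry over. Pictures are saved under pics/ and viewed, at most 10 in all, crops included, and the job is handed in when it is done.

Besides the shell and the picture viewer there is one more tool, called as name(argument=value, ...), one argument or row to a line, values as JSON. move_arm: Moves the arm, as the interface text tells. Its arguments: {"type":"object","properties":{"slide":{"type":"array"},"twist":{"type":"array"},"jaw":{"type":"array"}},"required":["slide","twist","jaw"]}

```bash
ls; mkdir -p pics
python3 - <<'E'
from rig import state, imaging
import cv2,pickle
s=state();print(s['time_s'],s['eef_pos'],s['ee_rot'],s['grip_width'])
d={}
for n in("scene","side","wrist"):
    p=imaging.snapshot(n);d[n]=p
    cv2.imwrite(f"pics/{n}0.png",p['pixels'][:,:,::-1])
    print(n,p['mtx'],p.get('R'),p.get('t'),p.get('hand_eye'))
pickle.dump(d,open('d0.pkl','wb'))
E
```

```text
pics
0.0 [ 0.24444672 -0.54766417  0.24050492] [[ 9.13172204e-01  4.07573341e-01 -7.05494689e-04]
 [ 4.07573941e-01 -9.13170421e-01  1.80693586e-03]
 [ 9.22220026e-05 -1.93758485e-03 -9.99998119e-01]] 0.08768298439043692
scene [[472.68530892   0.         334.15038819]
 [  0.         472.68530892 197.42328211]
 [  0.           0.           1.        ]] [[-0.46149094  0.88695864 -0.01817925]
 [ 0.60278548  0.2984669  -0.73997782]
 [-0.65090382 -0.35245125 -0.67238555]] [ 0.36283227 -0.26605519  1.72133042] None
side [[476.87312932   0.         314.513205  ]
 [  0.         476.87312932 197.50036482]
 [  0.           0.           1.        ]] [[ 0.98820263 -0.15140288 -0.0230811 ]
 [-0.11009013 -0.59746553 -0.79430164]
 [ 0.1064694   0.78747197 -0.60708497]] [-0.55882996  0.0332417   1.32874272] None
wrist [[288.61101241   0.         319.31167818]
 [  0.         288.61101241 201.81933636]
 [  0.           0.           1.        ]] None None [[ 1.30530875e-03 -9.51599850e-01 -3.07336984e-01  8.45957973e-02]
 [ 9.99998683e-01  9.45804640e-04  1.31868110e-03 -5.03794625e-05]
 [-9.64175994e-04 -3.07338301e-01  9.51599831e-01 -1.42386040e-01]
 [ 0.00000000e+00  0.00000000e+00  0.00000000e+00  1.00000000e+00]]
```

View pics/scene0.png

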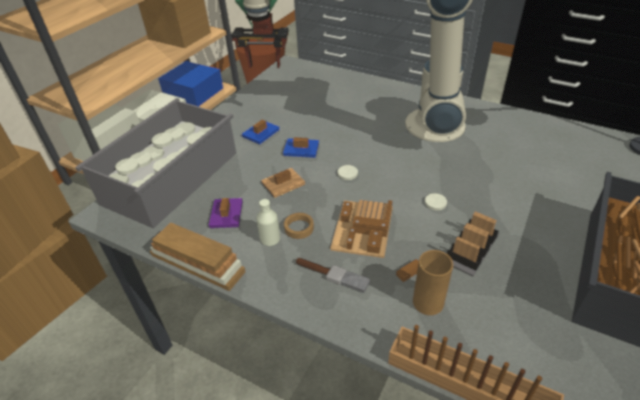

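View pics/side0.png

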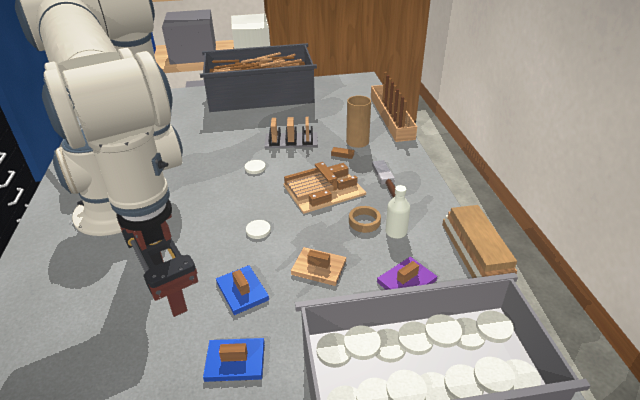

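The wooden loose tray is at scene (282,181) / side (319,265); the two blue ones, side (242,289) and (234,359), and the purple one, side (407,277), are look-alikes. The jig is at scene (365,225) / side (323,186), and the rack at scene (474,240) / side (291,132).

```bash
cat > h.py <<'E'
import numpy as np,cv2,pickle
from rig import state,imaging
def cam(p):
    """projection: returns K, R, t (world->cam)"""
    if p.get('R') is not None: return p['mtx'],np.array(p['R']),np.array(p['t'])
    T=np.eye(4);T[:3,:3]=p['ee_rot'];T[:3,3]=p['eef_pos']
    E=np.linalg.inv(T@p['hand_eye']);return p['mtx'],E[:3,:3],E[:3,3]
def snap(n,name):
    s=state();p=imaging.snapshot(n)
    p['ee_rot']=s['ee_rot'];p['eef_pos']=s['eef_pos']
    pickle.dump(p,open(f'{name}.pkl','wb'));cv2.imwrite(f'pics/{name}.png',p['pixels'][:,:,::-1]);return p
def load(name): return pickle.load(open(f'{name}.pkl','rb'))
def ray(p,uv):
    K,R,t=cam(p);d=R.T@np.linalg.inv(K)@np.array([*uv,1.]);return -R.T@t,d/np.linalg.norm(d)
def plane(p,uv,z):
    c,d=ray(p,uv);return c+d*(z-c[2])/d[2]
def tri(obs):
    A=np.zeros((3,3));b=np.zeros(3)
    for p,uv in obs:
        c,d=ray(p,uv);M=np.eye(3)-np.outer(d,d);A+=M;b+=M@c
    return np.linalg.solve(A,b)
def proj(p,X):
    K,R,t=cam(p);x=K@(R@np.array(X)+t);return x[:2]/x[2]
def tomove(X,yaw_y=None):
    """shift (tool units of 40mm) to world X; yaw_y: wanted world direction angle (deg) of the jaw line"""
    s=state();R=np.array(s['ee_rot']);v=R.T@(np.array(X)-s['eef_pos'])/0.04
    a=None
    if yaw_y is not None:
        y=R[:,1];cur=np.degrees(np.arctan2(y[1],y[0]));dd=(yaw_y-cur+90)%180-90;a=-dd/10
    return v,a
E
python3 - <<'E'
from h import *
d=pickle.load(open('d0.pkl','rb'));a,b=d['scene'],d['side']
for n,u,v in[('tray',(282,178),(319,259)),('jig',(362,225),(323,186)),('rack',(474,240),(291,132)),('glue',(264,203),(400,190)),('tube',(434,257),(358,101))]: 
    print(n,tri([(a,u),(b,v)]),plane(a,u,.03),plane(b,v,.03))
print(state()['joints'])
print('tape',plane(b,(365,219),.02),'tray',tomove(tri([(a,(282,178)),(b,(319,259))])))
im=np.hstack([cv2.resize(b['pixels'][150:220,265:385],None,fx=5,fy=5,interpolation=2)]);cv2.imwrite('pics/c1.png',im[:,:,::-1])
E
```

```text
tray [ 0.52830476 -0.31674178  0.02489381] [ 0.53339985 -0.313072    0.03      ] [ 0.52750556 -0.32175732  0.03      ]
jig [ 0.58929485 -0.01279966  0.01088599] [ 0.60749612 -0.00551013  0.03      ] [ 0.58460471 -0.03775533  0.03      ]
rack [0.52902354 0.28421532 0.03130318] [0.52530827 0.28477962 0.03      ] [0.53030859 0.28365338 0.03      ]
glue [ 0.74152885 -0.22688265  0.13287931] [ 0.65355516 -0.299538    0.03      ] [ 0.7910149  -0.09525768  0.03      ]
tube [0.7393451  0.22797419 0.15141336] [0.62934456 0.20903523 0.03      ] [0.80005751 0.46511236 0.03      ]
[-1.20772359e+00  9.16959441e-02  1.23161577e+00 -1.60008668e-05
  1.81983164e+00 -5.67070905e-02]
tape [ 0.67000678 -0.1879715   0.02      ] tray (array([ 8.83322059, -2.37250052,  5.40089967]), None)
```

View pics/c1.png

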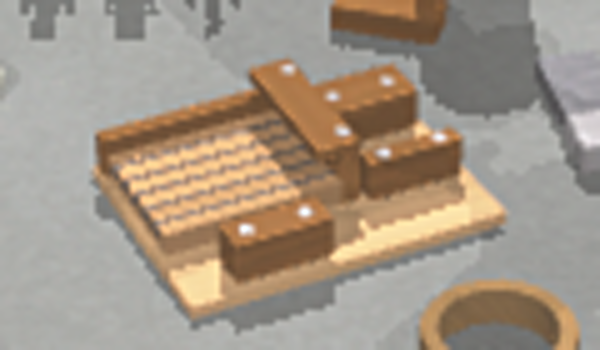

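The jig crop shows the mouth on the left (crop (130,190)), the fence on the far side, the lip at crop (310,100) and the plate in use at crop (275,240). The two parked plates are at crop (370,90) and (410,160). Next I move over the wooden tray.

move_arm(
  slide=[
    [8.0,-2.4,0],
    [8.0,-2.4,0],
    [8.0,-2.4,0],
    [8.0,-2.4,0],
    [8.0,-2.4,0],
  ],
  twist=[0,0,0,0,0],
  jaw=[0,0,0,0,0],
)

```text
time_s: 0.78
eef_pos: [0.4825, -0.3424, 0.2414]
ee_rot: [[0.913, 0.407, -0.0], [0.407, -0.913, 0.0], [-0.0, -0.0, -1.0]]
wrist_force: [-0.4, -0.6, -0.7]
grip_width: 0.0879
gripper_force: 0.0
```

move_arm(
  slide=[
    [0.4,0,0],
    [0.4,0,0],
  ],
  twist=[0,0],
  jaw=[0,0],
)

```text
time_s: 1.02
eef_pos: [0.4962, -0.3372, 0.241]
ee_rot: [[0.913, 0.409, -0.001], [0.409, -0.913, 0.0], [-0.001, -0.001, -1.0]]
wrist_force: [-0.5, 0.2, 0.3]
grip_width: 0.0881
gripper_force: 0.0
```

Run:
```python
from h import *
p=snap('wrist','w1');print(p['eef_pos'],p['ee_rot'].round(3) if hasattr(p['ee_rot'],'round') else p['ee_rot'])
d=pickle.load(open('d0.pkl','rb'))
X=tri([(d['scene'],(282,178)),(d['side'],(319,259))]);print(proj(p,X))
```

```text
[ 0.49624421 -0.33715118  0.24098267] [[ 0.913  0.409 -0.001]
 [ 0.409 -0.913  0.   ]
 [-0.001 -0.001 -1.   ]]
[314.67734102 148.51810126]
```

View pics/w1.png

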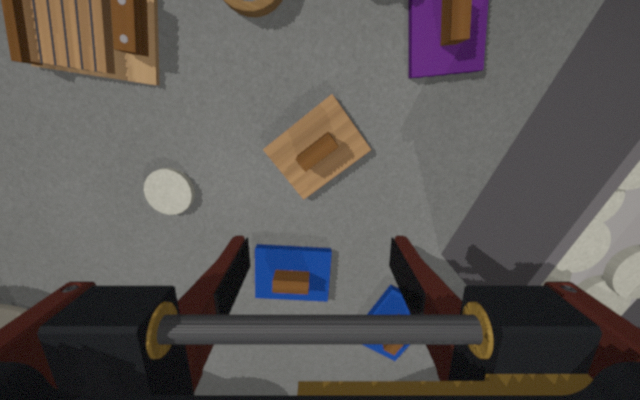

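The wooden tray is at (318,148), with its batten at (317,151). The look-alikes are blue at (292,272) and (390,322), and purple at (448,38). Only the wood-coloured one fits the description. I'll measure it by mask and take an enlarged crop.

```bash
cat >> h.py <<'E'
def rects(p,lo,hi,box,z,minA=60):
    """HSV-mask blobs in box (u0,v0,u1,v1): each cast to plane z, fit minAreaRect in mm -> centre, sides, long-axis angle"""
    u0,v0,u1,v1=box;h=cv2.cvtColor(p['pixels'],cv2.COLOR_RGB2HSV);m=np.zeros(h.shape[:2],np.uint8)
    m[v0:v1,u0:u1]=cv2.inRange(h,lo,hi)[v0:v1,u0:u1]
    m=cv2.morphologyEx(m,cv2.MORPH_CLOSE,np.ones((3,3)));out=[]
    for c in cv2.findContours(m,cv2.RETR_EXTERNAL,cv2.CHAIN_APPROX_NONE)[0]:
        if cv2.contourArea(c)<minA: continue
        q=np.array([plane(p,x[0],z)[:2] for x in c],np.float32)*1000
        (x,y),(w,l),a=cv2.minAreaRect(q)
        if w<l: w,l,a=l,w,a+90
        out.append((round(x,1),round(y,1),round(w,1),round(l,1),round((a+90)%180-90,1),tuple(c.mean(0)[0].round(1))))
    return out
E
python3 - <<'E'
from h import *
p=load('w1')
h=cv2.cvtColor(p['pixels'],cv2.COLOR_RGB2HSV)
for uv in[(317,151),(330,115),(345,150),(305,180),(400,60),(390,200)]: print(uv,h[uv[1],uv[0]])
print('board z15',rects(p,(3,70,60),(25,255,255),(240,80,400,215),.015))
print('batten z44',rects(p,(3,160,40),(25,255,170),(240,80,400,215),.044))
cv2.imwrite('pics/c2.png',cv2.resize(p['pixels'][80:215,240:400],None,fx=3,fy=3,interpolation=2)[:,:,::-1])
E
```

```text
(317, 151) [ 15 156 121]
(330, 115) [ 15 116 152]
(345, 150) [ 15 118 123]
(305, 180) [ 15 112 164]
(400, 60) [ 38   9 119]
(390, 200) [ 30   6 119]
board z15 [(527.4, -319.9, 110.1, 84.3, -28.5, (np.float64(317.5), np.float64(147.2)))]
batten z44 [(528.2, -318.8, 47.6, 19.0, -29.4, (np.float64(316.5), np.float64(151.0)))]
```

View pics/c2.png

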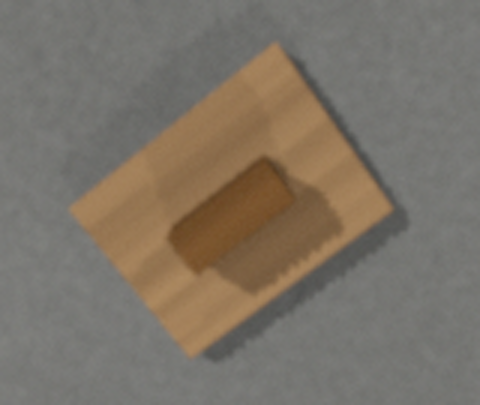

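This confirms the plain wooden board: 110 x 84 mm on the 15 mm plane, batten 48 x 19 mm on the 44 mm plane, yaw -28.5°. The scene/side triangulation puts the batten middle at about 25 mm. I'll go in to grasp it.

move_arm(
  slide=[
    [0.9,-0.08,1.0],
    [0.9,-0.08,2.0],
    [0.9,-0.08,3.0],
    [0.9,-0.08,3.0],
    [0.9,-0.08,3.0],
  ],
  twist=[1.05,2.1,3.15,4.2,5.26],
  jaw=[0,0,0,0,0],
)

```text
time_s: 1.7
eef_pos: [0.5255, -0.3216, 0.1207]
ee_rot: [[0.874, -0.486, -0.002], [-0.486, -0.874, 0.001], [-0.002, 0.0, -1.0]]
wrist_force: [-0.5, -0.5, -0.0]
grip_width: 0.0876
gripper_force: 0.0
```

Run:
```python
from h import *
p=snap('wrist','w2');print(p['eef_pos'])
print(tomove((.5277,-.3195,.037),61.3))
print('board z15',rects(p,(3,70,60),(25,255,255),(150,0,500,330),.015,2000))
print('batten z44',rects(p,(3,145,40),(25,255,170),(150,0,500,330),.044,500))
print(state()['joints'])
```

```text
[ 0.52548698 -0.32159741  0.12068283]
(array([ 0.01710037, -0.07534639,  2.1067682 ]), np.float64(-0.08019339751914459))
board z15 [(528.1, -320.3, 110.6, 83.8, -28.6, (np.float64(316.0), np.float64(200.1)))]
batten z44 [(411.0, -377.8, 133.5, 38.6, 19.8, (np.float64(441.0), np.float64(289.1))), (515.3, -215.1, 96.2, 30.3, -70.4, (np.float64(211.9), np.float64(279.1))), (530.6, -321.5, 55.1, 18.8, -28.5, (np.float64(315.7), np.float64(212.7)))]
[-6.04088335e-01  1.44755185e-01  1.38568121e+00 -6.70703690e-04
  1.61194700e+00  1.48158680e+00]
```

move_arm(
  slide=[
    [0.04,-0.06,1.2],
    [0.04,-0.06,2.1],
    [0.04,-0.06,2.1],
    [0.04,-0.06,2.1],
  ],
  twist=[0,0,0,0],
  jaw=[0,0,0,1],
)

```text
time_s: 2.25
eef_pos: [0.5301, -0.3198, 0.0395]
ee_rot: [[0.878, -0.478, 0.002], [-0.478, -0.878, -0.001], [0.002, 0.0, -1.0]]
wrist_force: [0.1, 0.4, -0.1]
grip_width: 0.0811
gripper_force: 0.0
```

move_arm(
  slide=[
    [0,0,0],
    [0,0,0],
    [0,0,0],
    [0,0,0],
  ],
  twist=[0,0,0,0],
  jaw=[1,1,1,1],
)

```text
time_s: 2.75
eef_pos: [0.5301, -0.3184, 0.0379]
ee_rot: [[0.879, -0.478, 0.0], [-0.478, -0.879, -0.0], [0.0, 0.0, -1.0]]
wrist_force: [0.1, 0.1, 1.1]
grip_width: 0.0413
gripper_force: 0.0
```

move_arm(
  slide=[
    [0,0,0],
    [0,0,0],
    [0,0,-0.5],
    [0,0,-2],
    [0,0,-4],
  ],
  twist=[0,0,0,0,0],
  jaw=[1,1,1,1,1],
)

```text
time_s: 3.38
eef_pos: [0.5296, -0.3181, 0.1822]
ee_rot: [[0.878, -0.478, -0.001], [-0.478, -0.878, 0.001], [-0.001, -0.0, -1.0]]
wrist_force: [0.7, -0.3, -1.4]
grip_width: 0.0197
gripper_force: 30.0
```

move_arm(
  slide=[
    [-0.9,-0.9,-0.2],
    [-1.7,-1.9,-0.2],
    [-2.6,-2.8,-0.2],
    [-3.4,-3.7,-0.2],
    [-4.2,-4.6,-0.2],
  ],
  twist=[-0.9,-1.8,-2.8,-3.8,-4.8],
  jaw=[1,1,1,1,1],
)

```text
time_s: 4.0
eef_pos: [0.4698, -0.0751, 0.1897]
ee_rot: [[0.941, 0.338, 0.002], [0.338, -0.941, -0.0], [0.002, 0.001, -1.0]]
wrist_force: [0.6, 0.5, -1.8]
grip_width: 0.0199
gripper_force: 30.0
```

move_arm(
  slide=[
    [0,0,0],
    [0,0,0],
    [0,0,0],
  ],
  twist=[-0.7,-0.7,-0.7],
  jaw=[1,1,1],
)

```text
time_s: 4.38
eef_pos: [0.4705, -0.0769, 0.1888]
ee_rot: [[0.897, 0.443, 0.001], [0.443, -0.897, -0.0], [0.0, 0.0, -1.0]]
wrist_force: [-0.6, -0.3, -1.4]
grip_width: 0.0199
gripper_force: 30.0
```

Run:
```python
from h import *
p=snap('wrist','w3');print(p['eef_pos'],p['ee_rot'])
```

```text
[ 0.47045276 -0.07691611  0.18878589] [[ 8.96630073e-01  4.42779944e-01  6.58644234e-04]
 [ 4.42780159e-01 -8.96630181e-01 -2.20474872e-04]
 [ 4.92938448e-04  4.89318999e-04 -9.99999759e-01]]
```

View pics/w3.png

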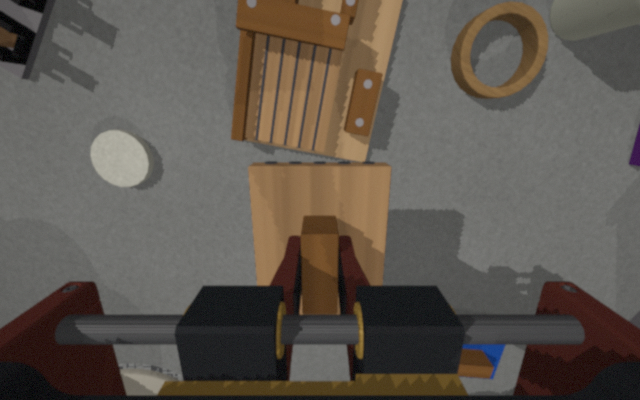

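The jig is at the top of the picture, with its mouth toward the held tray. The plate in use is at (363,102), the fence top at (243,90), the lip at (293,22) and the lower tray's mouth edge from (245,140) to (335,150). The held tray's front edge runs from (250,165) to (390,165).

```bash
cat >> h.py <<'E'
def edge(p,uv0,uv1,z,n=25,half=6):
    """sub-pixel gradient edge near the segment uv0-uv1; line fit on plane z: point, unit dir"""
    g=cv2.GaussianBlur(p['pixels'],(0,0),1).astype(float)
    a,b=np.array(uv0,float),np.array(uv1,float);t=(b-a)/np.linalg.norm(b-a);nn=np.array([-t[1],t[0]]);k=np.arange(-half,half+.1,.25);pts=[]
    for s in np.linspace(.05,.95,n):
        q=a+(b-a)*s+k[:,None]*nn
        v=cv2.remap(g.astype(np.float32),q[:,:1].astype(np.float32),q[:,1:].astype(np.float32),1)[:,0]
        e=np.linalg.norm(np.gradient(v,axis=0),axis=1);pts.append(plane(p,q[e.argmax()],z)[:2])
    pts=np.array(pts,np.float32);l=cv2.fitLine(pts,cv2.DIST_HUBER,0,.01,.01).ravel()
    r=np.abs((pts-l[2:])@np.array([-l[1],l[0]]));return l[2:]*1000,np.degrees(np.arctan2(l[1],l[0])),np.median(r)*1000
E
python3 - <<'E'
from h import *
p=load('w3')
print('brown',rects(p,(3,150,50),(25,255,200),(200,0,410,161),.034,150))
for n,a,b,z in[('plate in',(357,68),(346,131),.034),('plate out',(382,72),(371,136),.034),('plate mouth',(346,131),(371,136),.034),('plate far',(357,68),(382,72),.034),
 ('lip',(245,36),(343,47),.041),('lip49',(245,36),(343,47),.049),('fence in',(255,40),(248,135),.034),('fence out',(239,40),(234,135),.034),('base-y',(368,158),(402,5),.008),
 ('base mouth',(255,146),(362,160),.008),('traymouth',(262,139),(330,149),.023),('held front',(255,165),(385,165),p['eef_pos'][2]-.0217),('heldL',(251,170),(256,250),p['eef_pos'][2]-.0217),('heldR',(389,170),(385,250),p['eef_pos'][2]-.0217)]:
    print(n,*edge(p,a,b,z))
cv2.imwrite('pics/c3.png',cv2.resize(p['pixels'][0:200,200:410],None,fx=3,fy=3,interpolation=2)[:,:,::-1])
E
```

```text
brown [(569.7, -74.9, 58.6, 24.8, 16.8, (np.float64(362.4), np.float64(101.8))), (562.5, -1.1, 135.0, 104.3, 18.6, (np.float64(279.4), np.float64(46.3)))]
plate in [566.7548  -61.87013] 15.828111 0.14337339
plate out [572.82806  -89.516365] 15.122912 0.6889619
plate mouth [541.47577 -86.04005] -70.42968 0.84462225
plate far [598.6872  -67.64914] -74.26559 0.22914377
lip [591.9126     -0.6570386] -73.08466 0.55114454
lip49 [590.65204    -1.7241092] -73.084526 0.5359311
fence in [538.9518    29.979223] 16.041409 0.24609128
fence out [524.53485   40.360687] 16.14044 0.17989217
base-y [592.21643  -89.211945] 15.678962 0.3631678
base mouth [499.78183  -46.975475] -74.91256 0.9203888
traymouth [497.1489  -30.66655] -73.45667 0.25995368
held front [523.0888  -56.80189] -63.930927 0.3440436
heldL [472.73862  -30.008442] 26.539328 0.101482496
heldR [ 512.8874  -102.05745] 26.303463 0.16854611
```

View pics/c3.png

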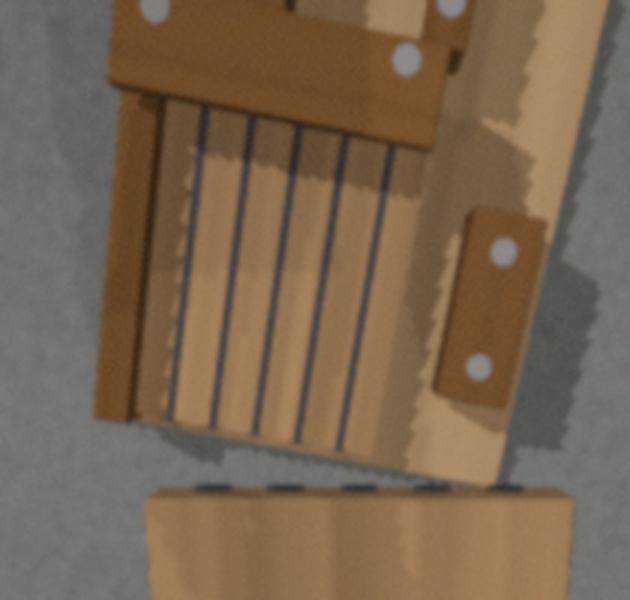

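The plate in use measures about 24 wide against 60 long (crop aspect 0.38), so it is stop24: gap 17 mm, strip15. Jig yaw is about 16° and its origin about (0.550,-0.008). I'll line up behind the mouth for a closer look.

move_arm(
  slide=[
    [-0.25,-0.6,0.7],
    [-0.45,-1.12,1.45],
    [-0.45,-1.12,1.45],
  ],
  twist=[0.5,1.02,1.02],
  jaw=[1,1,1],
)

```text
time_s: 4.8
eef_pos: [0.4324, -0.0441, 0.1275]
ee_rot: [[0.96, 0.279, -0.005], [0.279, -0.96, 0.001], [-0.005, -0.002, -1.0]]
wrist_force: [0.3, -0.5, -0.9]
grip_width: 0.0196
gripper_force: 30.0
```

Run:
```python
from h import *
p=snap('wrist','w4');print(p['eef_pos'],p['ee_rot'])
cv2.imwrite('pics/w4c.png',cv2.resize(p['pixels'][0:260,180:460],None,fx=2.3,fy=2.3,interpolation=2)[:,:,::-1])
```

```text
[ 0.43239127 -0.04412979  0.12751454] [[ 9.60142785e-01  2.79461860e-01 -5.18664718e-03]
 [ 2.79470457e-01 -9.60153771e-01  9.99507013e-04]
 [-4.70065476e-03 -2.40918411e-03 -9.99986050e-01]]
```

View pics/w4c.png

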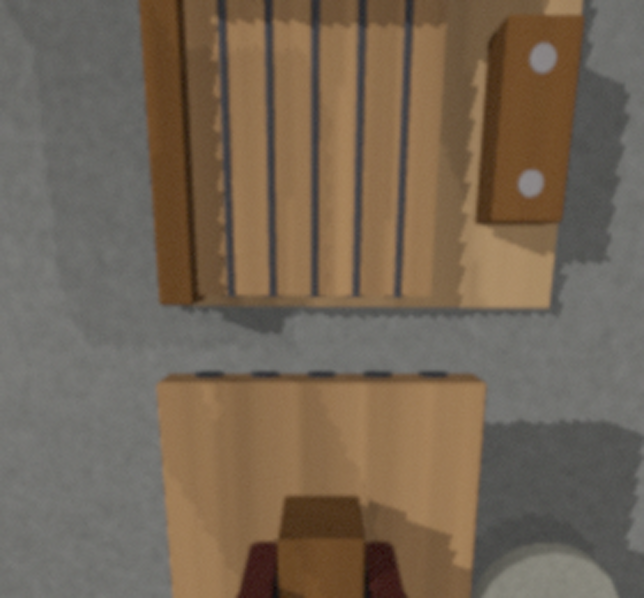

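The crop shows the fence's inner top edge at crop x 176→192, the lower tray's middle groove at crop (315,295) and the mouth edge at about v 297. The plate top spans crop x 492–562 at v 222. The held tray's front edge is at crop v 378, x 160–483.

Run:
```python
from h import *
p=load('w4');f=lambda u,v:(u/2.3+180,v/2.3)
T=p['eef_pos'];R=np.array(p['ee_rot']);zt=T[2]-.0227
yaw=np.degrees(np.arctan2(R[1,0],R[0,0]));print('toolyaw',yaw)
ex=R[:2,0]/np.linalg.norm(R[:2,0]);ey=np.array([-ex[1],ex[0]])
for n,a,b,z in[('plate in',(508,22),(494,218),.034),('plate out',(580,22),(563,218),.034),('plate mouth',(496,222),(560,222),.034),('plate far',(512,17),(578,17),.034),
 ('fence in',(177,5),(191,280),.034),('fence out',(143,5),(160,290),.034),('groove0',(315,60),(315,280),.023),
 ('base mouth',(470,308),(545,308),.008),('base-y',(585,40),(552,300),.008),('traymouth',(235,296),(420,296),.023),('held front',(170,379),(475,379),zt),('heldL',(161,390),(168,520),zt),('heldR',(482,390),(475,520),zt)]:
    c,an,r=edge(p,f(*a),f(*b),z,half=3);d=c/1000-T[:2]
    print(n,c,'ang rel',((an-yaw+90)%180-90).round(2),'res',r.round(2),'tool fwd/left mm',(d@ex*1000).round(1),(d@ey*1000).round(1))
```

```text
toolyaw 16.22878675152848
plate in [559.6908  -66.11236] ang rel -0.16 res 0.14 tool fwd/left mm 116.1 -56.7
plate out [570.8478   -87.385445] ang rel -0.71 res 0.18 tool fwd/left mm 120.9 -80.2
plate mouth [540.20575 -83.36851] ang rel -89.93 res 0.0 tool fwd/left mm 92.6 -67.8
plate far [597.92084 -65.93848] ang rel 87.63 res 0.13 tool fwd/left mm 152.8 -67.2
fence in [529.0308    27.823936] ang rel -0.49 res 0.2 tool fwd/left mm 112.9 42.1
fence out [520.4588    39.575554] ang rel -0.2 res 0.13 tool fwd/left mm 108.0 55.8
groove0 [532.52094  -11.164805] ang rel -0.21 res 0.0 tool fwd/left mm 105.4 3.7
base mouth [513.62524  -96.764084] ang rel -89.92 res 0.0 tool fwd/left mm 63.3 -73.2
base-y [561.38654 -98.91998] ang rel -1.85 res 0.32 tool fwd/left mm 108.5 -88.7
traymouth [497.89417  -26.466082] ang rel 87.59 res 0.98 tool fwd/left mm 67.8 -1.3
held front [486.509    -35.361565] ang rel 88.41 res 0.53 tool fwd/left mm 54.4 -6.7
heldL [453.48358     5.0337095] ang rel -0.07 res 0.11 tool fwd/left mm 34.0 41.3
heldR [474.02438 -75.2402 ] ang rel 0.13 res 0.11 tool fwd/left mm 31.3 -41.5
```

move_arm(
  slide=[
    [1.2,0.01,0],
    [2.28,0.015,0.4],
    [2.28,0.015,1.2],
    [2.28,0.015,1.55],
    [2.28,0.015,1.55],
  ],
  twist=[0.03,0.03,0.03,0.03,0.03],
  jaw=[1,1,1,1,1],
)

```text
time_s: 5.48
eef_pos: [0.522, -0.0201, 0.0681]
ee_rot: [[0.962, 0.274, -0.001], [0.274, -0.962, 0.0], [-0.001, -0.0, -1.0]]
wrist_force: [-0.7, 0.1, -1.7]
grip_width: 0.0197
gripper_force: 30.0
```

move_arm(
  slide=[
    [0,0,0.05],
    [0,0,0.08],
    [0,0,0.08],
  ],
  twist=[0,0,0],
  jaw=[1,1,1],
)

```text
time_s: 5.85
eef_pos: [0.5223, -0.0196, 0.0658]
ee_rot: [[0.961, 0.275, 0.001], [0.275, -0.962, -0.0], [0.001, 0.0, -1.0]]
wrist_force: [-0.3, 0.0, -1.6]
grip_width: 0.0196
gripper_force: 30.0
```

move_arm(
  slide=[
    [0,0,0.06],
    [0,0,0.1],
    [0,0,0.1],
    [0,0,0.1],
  ],
  twist=[0,0,0,0],
  jaw=[1,1,1,1],
)

```text
time_s: 6.35
eef_pos: [0.522, -0.0195, 0.0609]
ee_rot: [[0.961, 0.275, -0.0], [0.275, -0.961, 0.0], [-0.0, -0.0, -1.0]]
wrist_force: [-0.1, 1.1, -0.2]
grip_width: 0.0203
gripper_force: 30.0
```

Run:
```python
from h import *
p=snap('wrist','w5');s=state();print(s['eef_pos'],s['wrist_force'],s['moment'])
cv2.imwrite('pics/w5c.png',cv2.resize(p['pixels'][0:260,160:480],None,fx=2.3,fy=2.3,interpolation=2)[:,:,::-1])
```

```text
[ 0.5220121  -0.01946943  0.06094228] [-1.24777804  0.00160921 -1.04833112] [0.02489564 0.03236111 0.0327049 ]
```

move_arm(
  slide=[
    [0,0,0.03],
    [0,0,0.03],
    [0,0,0.03],
  ],
  twist=[0,0,0],
  jaw=[1,1,1],
)

```text
time_s: 6.78
eef_pos: [0.5221, -0.0195, 0.0609]
ee_rot: [[0.961, 0.275, 0.0], [0.275, -0.961, -0.0], [0.0, 0.0, -1.0]]
wrist_force: [-3.0, 0.0, 5.8]
grip_width: 0.0198
gripper_force: 30.0
```

View pics/w5c.png

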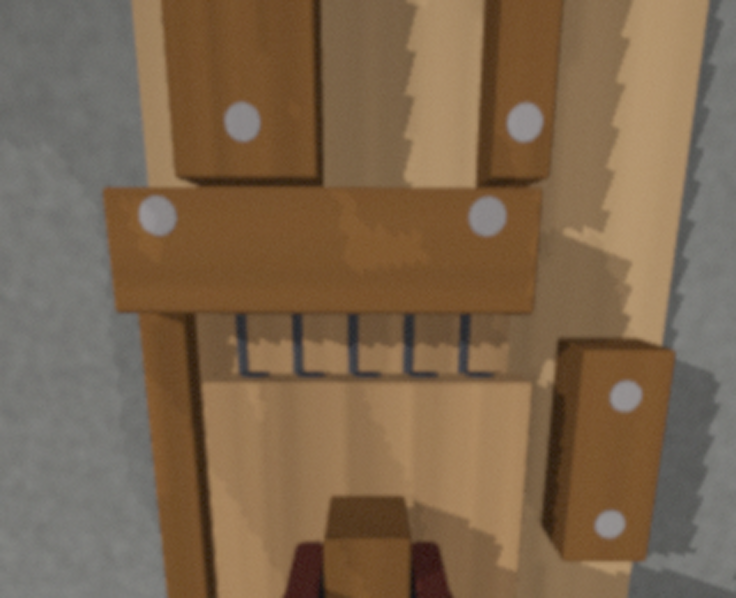

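The tray lies on the lower tray, in contact (6 N). Its left edge (crop u 205) is just clear of the fence, its front edge (crop v 380) is short of the lip (v 312), and the parked plates are the widest and the thinnest, so stop24 is in use. Next I slide it in.

move_arm(
  slide=[
    [0.2,0,-0.02],
    [0.4,0,-0.02],
    [0.6,0,-0.02],
    [0.7,-0.03,-0.02],
    [0.7,-0.06,-0.02],
  ],
  twist=[0,0,0,0,0],
  jaw=[1,1,1,1,1],
)

```text
time_s: 7.4
eef_pos: [0.5495, -0.0099, 0.061]
ee_rot: [[0.961, 0.275, 0.002], [0.275, -0.961, -0.001], [0.002, 0.002, -1.0]]
wrist_force: [0.9, -2.3, 4.2]
grip_width: 0.0196
gripper_force: 30.0
```

move_arm(
  slide=[
    [0.05,-0.03,0],
    [0.09,-0.03,0],
    [0.09,-0.03,0],
  ],
  twist=[0,0,0],
  jaw=[1,1,1],
)

```text
time_s: 7.78
eef_pos: [0.5512, -0.0075, 0.0609]
ee_rot: [[0.962, 0.275, -0.001], [0.275, -0.962, -0.0], [-0.001, 0.0, -1.0]]
wrist_force: [-4.3, -2.8, 5.9]
grip_width: 0.0198
gripper_force: 30.0
```

move_arm(
  slide=[
    [0.04,-0.03,0],
    [0.06,-0.05,0],
    [0.06,-0.05,0],
  ],
  twist=[0,0,0],
  jaw=[1,1,1],
)

```text
time_s: 8.15
eef_pos: [0.5522, -0.0067, 0.061]
ee_rot: [[0.962, 0.274, -0.003], [0.274, -0.962, -0.004], [-0.003, 0.003, -1.0]]
wrist_force: [-7.5, -9.4, 9.0]
grip_width: 0.0198
gripper_force: 30.0
```

move_arm(
  slide=[
    [0.05,-0.03,0],
    [0.05,-0.03,0],
    [0.05,-0.03,0],
  ],
  twist=[0,0,0],
  jaw=[1,1,1],
)

```text
time_s: 8.52
eef_pos: [0.5528, -0.0065, 0.061]
ee_rot: [[0.962, 0.273, -0.005], [0.273, -0.962, -0.006], [-0.007, 0.004, -1.0]]
wrist_force: [-12.9, -14.0, 11.0]
grip_width: 0.0199
gripper_force: 30.0
```

move_arm(
  slide=[
    [-0.07,0.05,-0.04],
    [-0.07,0.05,-0.04],
    [-0.07,0.05,-0.04],
    [-0.07,0.05,-0.04],
    [-0.07,0.05,-0.04],
  ],
  twist=[0,0,0,0,0],
  jaw=[1,0.8,0.6,0.6,0.6],
)

```text
time_s: 9.15
eef_pos: [0.5527, -0.0052, 0.0621]
ee_rot: [[0.961, 0.275, 0.0], [0.275, -0.961, 0.001], [0.0, -0.001, -1.0]]
wrist_force: [0.4, -0.1, -0.2]
grip_width: 0.0349
gripper_force: 0.0
```

move_arm(
  slide=[
    [0,0,0],
    [0,0,-1],
    [-0.7,0,-2.2],
    [-1.5,0,-3],
    [-1.5,0,-3],
  ],
  twist=[0,0,0,0,0],
  jaw=[0.6,0.6,0.6,0.6,0.6],
)

```text
time_s: 9.78
eef_pos: [0.4955, -0.0227, 0.1861]
ee_rot: [[0.962, 0.274, 0.007], [0.274, -0.962, -0.001], [0.007, 0.003, -1.0]]
wrist_force: [0.8, 0.3, 0.4]
grip_width: 0.0354
gripper_force: 0.0
```

Run:
```python
from h import *
p=snap('wrist','w6');print(p['eef_pos'],p['ee_rot'],state()['grip_width'])
d=pickle.load(open('d0.pkl','rb'))
print('rack px',proj(d['side'],(.5303,.284,.03)))
```

```text
[ 0.49545621 -0.02265045  0.18612812] [[ 9.61647244e-01  2.74195672e-01  7.16319419e-03]
 [ 2.74207943e-01 -9.61670114e-01 -7.71955244e-04]
 [ 6.67696298e-03  2.70655338e-03 -9.99974046e-01]] 0.03505788493956004
rack px [290.98574431 131.94939851]
```

View pics/w6.png

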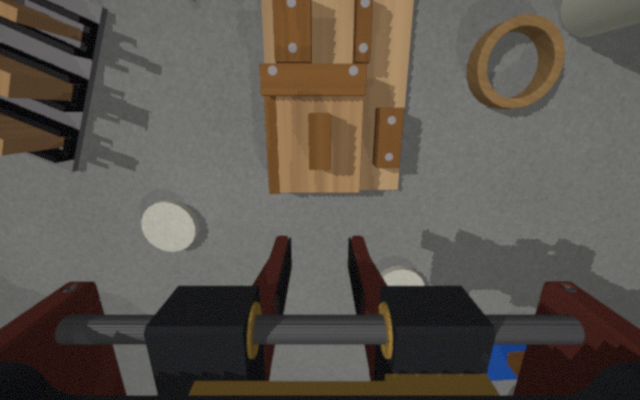

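The tray looks home: its mouth edge (275–360, 190) is in line with the lower tray and its front is under the lip (265–365, 80). The gap beside the plate at (388,137) is open, and the rack is at left (60,90). Off to the rack.

move_arm(
  slide=[
    [0.6,-1.4,-1.0],
    [1.2,-2.8,-1.4],
    [1.8,-4.2,-1.4],
    [2.4,-5.6,-1.4],
    [2.9,-7.0,-1.4],
  ],
  twist=[0.2,0.4,0.6,0.8,1.0],
  jaw=[0,0,0,0,0],
)

```text
time_s: 10.45
eef_pos: [0.5294, 0.2776, 0.2353]
ee_rot: [[0.995, 0.103, -0.003], [0.103, -0.995, -0.001], [-0.003, 0.001, -1.0]]
wrist_force: [0.4, 0.1, 0.4]
grip_width: 0.0815
gripper_force: 0.0
```

move_arm(
  slide=[
    [0,0,0],
    [0,0,0],
  ],
  twist=[0,0],
  jaw=[0,0],
)

```text
time_s: 10.7
eef_pos: [0.5292, 0.2753, 0.2358]
ee_rot: [[0.994, 0.105, -0.003], [0.105, -0.994, -0.002], [-0.003, 0.001, -1.0]]
wrist_force: [-0.5, -0.1, 0.0]
grip_width: 0.0878
gripper_force: 0.0
```

Run:
```python
from h import *
p=load('w6')
for n,a,b,z in[('up mouth',(282,192),(355,192),.038),('up -y',(364,105),(360,185),.038),('plate in',(378,110),(374,165),.034),('plate mouth',(377,168),(398,168),.034),('lip',(266,95),(362,95),.041),('base -y',(404,100),(399,185),.008),('base mouth',(366,190),(396,190),.008)]: print(n,*edge(p,a,b,z,half=4))
p=snap('wrist','w7');print(p['eef_pos'],p['ee_rot'])
```

```text
up mouth [498.29858  -24.173426] -74.07023 1.0593794e-05
up -y [546.00323 -52.07429] 16.177092 0.21462607
plate in [564.28284 -59.99613] 15.610541 0.22882147
plate mouth [539.68555 -85.8266 ] -89.58114 0.45054716
lip [586.16394   11.909746] -74.262726 0.17502159
base -y [563.61816 -97.35179] 15.905589 0.2853209
base mouth [514.03107  -96.767456] -74.0679 1.9790605e-05
[0.52915052 0.2752618  0.2358307 ] [[ 0.9944894   0.10479567 -0.00294865]
 [ 0.10479092 -0.99449279 -0.00172124]
 [-0.00311279  0.00140277 -0.99999417]]
```

View pics/w7.png

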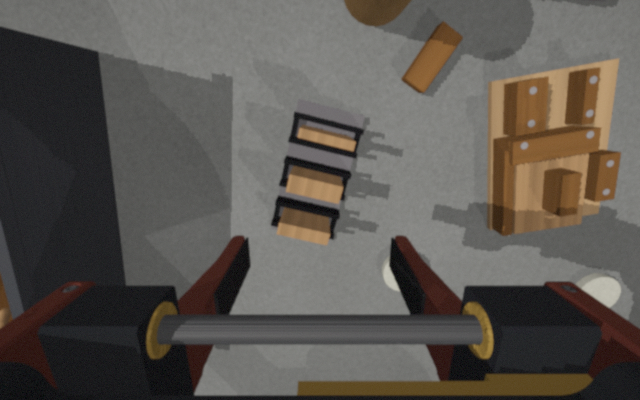

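The rack's strips are at (325,139), (315,185) and (305,225), from far to near. The jig is at (555,150) with the tray home, and the numbers agree: x0 527, y offset within 1 mm. My picture allowance is used up (11 viewed, one over), so from here I work by numbers only. I'll look straight down on the strips.

move_arm(
  slide=[
    [-1.0,0,0.9],
    [-1.98,-0.08,1.9],
    [-1.98,-0.08,1.9],
    [-1.98,-0.08,1.9],
  ],
  twist=[0,0,0,0],
  jaw=[0.6,0.6,0.6,0.6],
)

```text
time_s: 11.25
eef_pos: [0.4513, 0.2693, 0.1637]
ee_rot: [[0.995, 0.102, 0.003], [0.102, -0.995, 0.001], [0.003, -0.001, -1.0]]
wrist_force: [0.5, 0.4, 1.0]
grip_width: 0.0508
gripper_force: 0.0
```

Run:
```python
from h import *
p=snap('wrist','w8');print(p['eef_pos'],p['ee_rot'][0])
print('proj rack',proj(p,(.53,.284,.074)))
h=cv2.cvtColor(p['pixels'],cv2.COLOR_RGB2HSV)
for lo in(60,90,110,130):
  print(lo,*rects(p,(3,lo,40),(25,255,255),(150,0,480,230),.074,200),sep='\n ')
u,v=map(int,proj(p,(.53,.284,.074)))
for du in(0,):
  print([(vv,tuple(int(x) for x in h[vv,int(u+du+(v-vv)*.24)])) for vv in range(max(v-130,0),min(v+130,260),4)])
```

```text
[0.45131102 0.26933445 0.16370569] [0.99475892 0.10220789 0.00286945]
proj rack [310.52461265 115.6247016 ]
60
 (480.8, 287.2, 62.4, 27.6, 82.3, (np.float64(300.7), np.float64(178.0)))
 (529.1, 280.6, 62.2, 22.4, 82.4, (np.float64(314.5), np.float64(116.9)))
 (579.5, 273.8, 61.9, 20.0, 82.4, (np.float64(330.5), np.float64(44.3)))
90
 (480.7, 287.2, 62.2, 26.2, 82.4, (np.float64(300.7), np.float64(178.0)))
 (529.1, 280.5, 61.6, 21.9, 82.2, (np.float64(314.4), np.float64(117.0)))
 (579.6, 273.8, 61.7, 19.5, 82.2, (np.float64(331.1), np.float64(44.3)))
110
 (481.1, 287.2, 62.0, 25.0, 82.4, (np.float64(301.0), np.float64(177.6)))
 (529.0, 280.4, 61.1, 21.0, 82.3, (np.float64(315.1), np.float64(117.2)))
 (579.5, 273.7, 61.4, 18.8, 82.2, (np.float64(331.2), np.float64(44.5)))
130
[(0, (40, 6, 123)), (4, (30, 2, 118)), (8, (30, 4, 116)), (12, (40, 7, 116)), (16, (8, 9, 112)), (20, (170, 7, 112)), (24, (158, 9, 112)), (28, (140, 16, 49)), (32, (15, 115, 160)), (36, (16, 113, 163)), (40, (16, 112, 162)), (44, (16, 113, 163)), (48, (17, 119, 92)), (52, (16, 125, 90)), (56, (15, 123, 91)), (60,
[... 312 characters left out ...]
)), (120, (16, 111, 165)), (124, (16, 112, 164)), (128, (16, 113, 147)), (132, (163, 58, 31)), (136, (158, 9, 112)), (140, (162, 11, 113)), (144, (158, 9, 109)), (148, (165, 9, 111)), (152, (150, 8, 34)), (156, (150, 10, 25)), (160, (14, 67, 42)), (164, (16, 122, 100)), (168, (15, 118, 99)), (172, (14, 121, 97)), (176, (16, 112, 164)), (180, (16, 115, 164)), (184, (16, 111, 166)), (188, (16, 114, 163)), (192, (9, 32, 127)), (196, (10, 6, 120)), (200, (30, 8, 129)), (204, (30, 6, 133)), (208, (30, 4, 131)), (212, (23, 8, 128)), (216, (15, 8, 135)), (220, (30, 8, 129)), (224, (45, 4, 127)), (228, (30, 6, 129)), (232, (30, 4, 130)), (236, (30, 4, 134)), (240, (40, 6, 129)), (244, (30, 8, 122))]
```

Run:
```python
from h import *
p=load('w8')
for z in(.070,.074,.078): print(z,*rects(p,(3,85,130),(25,255,255),(150,0,480,230),z,200),sep='\n ')
d=pickle.load(open('d0.pkl','rb'))
for n in('scene','side'): print(n,[proj(d[n],(x,y,.074)).round(0) for x,y in((.477,.287),(.529,.28),(.582,.273))], rects(d[n],(3,85,100),(25,255,255),(440,200,510,275) if n=='scene' else (262,112,320,150),.074,15))
```

```text
0.07
 (474.1, 288.0, 60.7, 15.3, 82.3, (np.float64(299.3), np.float64(183.6)))
 (529.2, 280.5, 60.7, 20.4, 82.3, (np.float64(314.6), np.float64(116.7)))
 (584.3, 273.1, 60.7, 10.5, 82.2, (np.float64(332.0), np.float64(39.7)))
0.074
 (475.2, 287.8, 59.7, 15.1, 82.3, (np.float64(299.3), np.float64(183.6)))
 (529.3, 280.5, 59.6, 20.0, 82.3, (np.float64(314.6), np.float64(116.7)))
 (583.4, 273.2, 59.7, 10.3, 82.2, (np.float64(332.0), np.float64(39.7)))
0.078
 (476.2, 287.6, 58.7, 14.8, 82.3, (np.float64(299.3), np.float64(183.6)))
 (529.4, 280.4, 58.6, 19.7, 82.3, (np.float64(314.6), np.float64(116.7)))
 (582.6, 273.3, 58.7, 10.1, 82.2, (np.float64(332.0), np.float64(39.7)))
scene [array([483., 217.]), array([475., 229.]), array([467., 241.])] [(672.6, 248.2, 73.3, 28.7, 18.1, (np.float64(447.0), np.float64(263.7))), (549.6, 285.1, 162.8, 69.1, -7.7, (np.float64(474.4), np.float64(235.7)))]
side [array([274., 121.]), array([290., 121.]), array([306., 120.])] [(471.0, 232.5, 156.2, 16.2, 85.4, (np.float64(273.6), np.float64(129.8))), (575.2, 221.6, 149.3, 9.8, 81.9, (np.float64(307.0), np.float64(128.5))), (522.9, 228.8, 156.7, 19.8, 83.3, (np.float64(290.2), np.float64(129.2)))]
```

Strips: near (299,184) is 15.1 mm thick, middle (315,117) is 20.0 mm and far (332,40) is 10.3 mm. The 15 mm one fits the 17 mm gap. Its centre is (0.475,0.288), length along 82.3°, top at z 0.074. I'll grasp it with partly opened jaws.

move_arm(
  slide=[
    [0.3,-0.2,0.3],
    [0.64,-0.4,0.6],
    [0.64,-0.4,0.8],
    [0.64,-0.4,0.8],
    [0.64,-0.4,0.8],
  ],
  twist=[-1.0,-2.0,-3.0,-4.0,-5.0],
  jaw=[0.55,0.55,0.55,0.55,0.55],
)

```text
time_s: 11.92
eef_pos: [0.4766, 0.289, 0.133]
ee_rot: [[0.556, 0.831, 0.005], [0.831, -0.556, 0.002], [0.004, 0.003, -1.0]]
wrist_force: [-0.3, 0.6, -0.2]
grip_width: 0.0395
gripper_force: 0.0
```

move_arm(
  slide=[
    [0,0,0],
    [0,0,0],
    [0,0,0],
    [0,0,0],
  ],
  twist=[-1.0,-2.0,-2.64,-2.64],
  jaw=[0.55,0.55,0.55,0.55],
)

```text
time_s: 12.42
eef_pos: [0.4761, 0.2889, 0.1327]
ee_rot: [[0.135, 0.991, 0.004], [0.991, -0.135, 0.002], [0.003, 0.004, -1.0]]
wrist_force: [0.0, 0.7, -0.4]
grip_width: 0.0395
gripper_force: 0.0
```

Run:
```python
from h import *
s=state();print(s['eef_pos'],s['grip_width'],s['joints'],tomove((.4753,.2878,.061),-7.7))
p=snap('wrist','w9')
print(*rects(p,(3,85,130),(25,255,255),(100,0,540,270),.074,200),sep='\n')
```

```text
[0.47614713 0.28891861 0.13270663] 0.03948105928128147 [ 4.84368683e-01 -2.28163804e-02  1.53968623e+00 -1.02302594e-04
  1.62018219e+00  6.19952127e-01] (array([-0.03515129, -0.0239349 ,  1.79250457]), np.float64(-0.006893660371990506))
(582.0, 282.6, 76.6, 25.1, -81.5, (np.float64(459.5), np.float64(214.3)))
(529.2, 287.9, 73.8, 25.2, 88.7, (np.float64(388.7), np.float64(217.8)))
(475.3, 294.4, 72.1, 14.7, 82.8, (np.float64(317.6), np.float64(218.6)))
```

move_arm(
  slide=[
    [-0.035,-0.02,1.0],
    [-0.035,-0.02,1.78],
    [-0.035,-0.02,1.78],
    [-0.035,-0.02,1.78],
  ],
  twist=[0,0,0,0],
  jaw=[0.55,0.55,0.55,0.55],
)

```text
time_s: 12.98
eef_pos: [0.4741, 0.2877, 0.0609]
ee_rot: [[0.134, 0.991, 0.002], [0.991, -0.134, 0.001], [0.001, 0.002, -1.0]]
wrist_force: [0.6, 0.2, -0.8]
grip_width: 0.0395
gripper_force: 0.0
```

move_arm(
  slide=[
    [0,0,0],
    [0,0,0],
    [0,0,0],
    [0,0,0],
    [0,0,0],
  ],
  twist=[0,0,0,0,0],
  jaw=[1,1,1,1,1],
)

```text
time_s: 13.6
eef_pos: [0.4733, 0.2875, 0.0597]
ee_rot: [[0.133, 0.991, 0.001], [0.991, -0.133, 0.001], [0.001, 0.001, -1.0]]
wrist_force: [-0.5, -0.7, 4.9]
grip_width: 0.0149
gripper_force: 30.0
```

Grip width 14.9 mm, so this is the 15 mm strip. Lift, then carry it behind the gap.

move_arm(
  slide=[
    [0,0,-0.8],
    [0,0,-1.8],
    [0,0,-2.6],
    [-0.8,0.1,-2.6],
    [-2.0,0.4,-2.6],
  ],
  twist=[0,0,0,0.5,1.4],
  jaw=[1,1,1,1,1],
)

```text
time_s: 14.22
eef_pos: [0.4778, 0.2059, 0.1628]
ee_rot: [[0.371, 0.929, -0.0], [0.929, -0.371, 0.0], [0.0, -0.0, -1.0]]
wrist_force: [1.6, -1.0, -0.8]
grip_width: 0.015
gripper_force: 30.0
```

Run:
```python
from h import *
s=state();print(s['eef_pos'],s['grip_width'],tomove((.4928,-.0755,.135),106.1))
```

```text
[0.47783009 0.20586884 0.16276852] 0.015014980381643209 (array([-6.39487239,  2.95424895,  0.69301991]), np.float64(5.215101407878839))
```

move_arm(
  slide=[
    [-1.3,0.6,0],
    [-2.6,1.2,0],
    [-3.9,1.8,0],
    [-5.2,2.4,0.2],
    [-6.4,2.95,0.5],
  ],
  twist=[1.05,2.1,3.15,4.2,5.22],
  jaw=[1,1,1,1,1],
)

```text
time_s: 14.85
eef_pos: [0.4932, -0.0775, 0.1426]
ee_rot: [[0.962, 0.272, 0.0], [0.272, -0.962, -0.0], [0.0, 0.0, -1.0]]
wrist_force: [0.2, 1.4, -0.5]
grip_width: 0.0147
gripper_force: 30.0
```

move_arm(
  slide=[
    [0,0,0.2],
    [0,0,0.2],
  ],
  twist=[0,0],
  jaw=[1,1],
)

```text
time_s: 15.1
eef_pos: [0.4928, -0.0751, 0.1337]
ee_rot: [[0.96, 0.279, -0.002], [0.279, -0.96, 0.001], [-0.002, -0.002, -1.0]]
wrist_force: [-1.2, -0.2, 0.5]
grip_width: 0.0144
gripper_force: 30.0
```

```bash
cat > gap.py <<'E'
from h import *
import sys
p=snap('wrist',sys.argv[1]);T=np.array(p['eef_pos']);R=np.array(p['ee_rot'])
yaw=np.degrees(np.arctan2(R[1,0],R[0,0]));ex=R[:2,0]/np.linalg.norm(R[:2,0]);ey=np.array([-ex[1],ex[0]]);print(T,'yaw',yaw)
O=np.array([564.8,-54.7])/1000-np.array([-.2773,.9608])*-.0505
u=np.array([.9608,.2773]);n=np.array([-.2773,.9608])
W=lambda x,y,z:np.array([*(O+u*x/1e3+n*y/1e3),z/1e3])
def e(name,a,b):
    z=a[2]/1000;pa,pb=proj(p,W(*a)),proj(p,W(*b))
    if min(pa[1],pb[1])<0: print(name,'off',pa,pb)
    c,an,r=edge(p,pa,pb,z,half=5);d=c/1000-T[:2]
    print(name,pa.round(),pb.round(),'ang',((an-yaw+90)%180-90).round(2),'res',r.round(2),'fwd/left',(d@ex*1000).round(1),(d@ey*1000).round(1))
e('tray-y',(-25,-42,38),(25,-42,38));e('plate in',(-28,-59,34),(28,-59,34));e('plate out',(-28,-83,34),(28,-83,34))
e('plate mouth',(-30,-61,34),(-30,-81,34));e('traymouth',(-55,-38,38),(-55,30,38))
h=p['pixels'];f=lambda uv:tuple(int(x) for x in h[int(round(uv[1])),int(round(uv[0]))])
print([(y,f(proj(p,W(-5,y,34)))) for y in range(-90,-33,2)])
zt=T[2]+.0143
for nm,y in(('stripL',7.5),('stripR',-7.5)):
    a,b=[np.array([*(T[:2]+ex*x+ey*y/1e3),zt]) for x in(.013,.029)]
    c,an,r=edge(p,proj(p,a),proj(p,b),zt,half=4);d=c/1000-T[:2];print(nm,proj(p,a).round(),proj(p,b).round(),((an-yaw+90)%180-90).round(2),r.round(2),(d@ey*1000).round(1))
E
python3 gap.py w10
```

```text
[ 0.49276039 -0.07507018  0.13365125] yaw 16.208984827736785
tray-y [309. 153.] [309.  87.] ang -0.47 res 0.04 fwd/left 74.7 7.9
plate in [330. 156.] [331.  84.] ang -0.54 res 0.25 fwd/left 74.7 -9.0
plate out [359. 156.] [362.  84.] ang 0.06 res 0.21 fwd/left 77.6 -34.3
plate mouth [332. 158.] [356. 158.] ang 74.34 res 0.47 fwd/left 43.1 -20.7
traymouth [305. 188.] [225. 188.] ang 89.69 res 0.15 fwd/left 19.4 48.9
[(-90, (87, 87, 84)), (-88, (92, 90, 85)), (-86, (125, 102, 78)), (-84, (109, 83, 54)), (-82, (115, 79, 46)), (-80, (116, 78, 42)), (-78, (116, 80, 42)), (-76, (115, 79, 43)), (-74, (114, 76, 42)), (-72, (114, 77, 42)), (-70, (113, 77, 42)), (-68, (116, 79, 40)), (-66, (119, 82, 45)), (-64, (116, 78, 42)), (-62, (116, 80, 44)), (-60, (98, 66, 35)), (-58, (114, 90, 65)), (-56, (114, 91, 66)), (-54, (110, 89, 65)), (-52, (110, 87, 62)), (-50, (114, 90, 64)), (-48, (123, 98, 70)), (-46, (127, 104, 74)), (-44, (110, 88, 62)), (-42, (156, 122, 85)), (-40, (164, 129, 89)), (-38, (165, 130, 92)), (-36, (137, 106, 73)), (-34, (119, 92, 64))]
stripL [304. 260.] [303. 230.] -0.64 0.04 7.6
stripR [334. 260.] [334. 230.] 0.86 0.08 -7.7
```

The gap measures 16.9 mm, its centre 0.5 mm right of the tool line and about 75 mm ahead. Moving above it.

move_arm(
  slide=[
    [0.9,0.012,0],
    [1.87,0.012,0.4],
    [1.87,0.012,0.85],
    [1.87,0.012,0.85],
  ],
  twist=[0.04,0.04,0.04,0.04],
  jaw=[1,1,1,1],
)

```text
time_s: 15.65
eef_pos: [0.5638, -0.0539, 0.0988]
ee_rot: [[0.962, 0.274, -0.004], [0.274, -0.962, 0.001], [-0.004, -0.002, -1.0]]
wrist_force: [-0.8, -0.4, -0.5]
grip_width: 0.015
gripper_force: 30.0
```

Run:
```python
from h import *
s=state();T=np.array(s['eef_pos']);R=np.array(s['ee_rot']);print(T,np.degrees(np.arctan2(R[1,0],R[0,0])),R[2])
a=np.radians(16.21);ex=np.array([np.cos(a),np.sin(a)]);ey=np.array([-ex[1],ex[0]]);d=(T[:2]-[.49276,-.07507])*1000;print('fwd',d@ex,'left',d@ey,'want -0.5')
```

```text
[ 0.56384486 -0.05393582  0.09881888] 15.896018014996635 [-0.00414707 -0.00178099 -0.99998981]
fwd 74.15867247386086 left 0.45003608775709125 want -0.5
```

move_arm(
  slide=[
    [0,0.02,0],
    [0,0.02,0.15],
    [0,0.02,0.3],
  ],
  twist=[0,0,0],
  jaw=[1,1,1],
)

```text
time_s: 16.02
eef_pos: [0.5656, -0.0563, 0.0894]
ee_rot: [[0.963, 0.271, 0.001], [0.271, -0.963, -0.0], [0.001, 0.001, -1.0]]
wrist_force: [1.6, -0.7, -1.3]
grip_width: 0.015
gripper_force: 30.0
```

move_arm(
  slide=[
    [0,0,0.05],
    [0,0,0.1],
    [0,0,0.1],
  ],
  twist=[0,0,0],
  jaw=[1,1,1],
)

```text
time_s: 16.4
eef_pos: [0.5655, -0.056, 0.0848]
ee_rot: [[0.962, 0.271, -0.0], [0.271, -0.962, 0.0], [-0.0, -0.0, -1.0]]
wrist_force: [-0.5, 1.4, -0.6]
grip_width: 0.0148
gripper_force: 30.0
```

move_arm(
  slide=[
    [0,-0.03,0],
    [0,-0.03,0.06],
    [0,-0.03,0.12],
    [0,-0.03,0.12],
  ],
  twist=[0,0,0,0],
  jaw=[1,1,1,1],
)

```text
time_s: 16.9
eef_pos: [0.5651, -0.0548, 0.0797]
ee_rot: [[0.962, 0.271, -0.001], [0.271, -0.962, 0.0], [-0.001, -0.0, -1.0]]
wrist_force: [0.5, 0.1, -0.2]
grip_width: 0.0148
gripper_force: 30.0
```

move_arm(
  slide=[
    [0,0,0.1],
    [0,0,0.2],
    [0,0,0.3],
    [0,0,0.4],
    [0,0,0.4],
  ],
  twist=[0,0,0,0,0],
  jaw=[1,1,1,1,1],
)

```text
time_s: 17.52
eef_pos: [0.565, -0.0548, 0.0635]
ee_rot: [[0.962, 0.271, -0.001], [0.271, -0.962, 0.0], [-0.001, -0.0, -1.0]]
wrist_force: [0.1, 0.3, -1.0]
grip_width: 0.0148
gripper_force: 30.0
```

move_arm(
  slide=[
    [0,0,0.06],
    [0,0,0.09],
    [0,0,0.09],
  ],
  twist=[0,0,0],
  jaw=[1,1,1],
)

```text
time_s: 17.9
eef_pos: [0.5652, -0.0548, 0.0604]
ee_rot: [[0.962, 0.272, -0.0], [0.272, -0.962, 0.0], [-0.0, -0.0, -1.0]]
wrist_force: [0.6, -0.7, -0.0]
grip_width: 0.0148
gripper_force: 30.0
```

move_arm(
  slide=[
    [0,0,0],
    [0,0,0],
    [0,0,0],
    [0,0,0],
  ],
  twist=[0,0,0,0],
  jaw=[0.75,0.65,0.65,0.65],
)

```text
time_s: 18.4
eef_pos: [0.5653, -0.0549, 0.0606]
ee_rot: [[0.962, 0.272, 0.0], [0.272, -0.962, -0.0], [0.0, 0.0, -1.0]]
wrist_force: [-0.3, 0.2, -0.4]
grip_width: 0.0306
gripper_force: 0.0
```

move_arm(
  slide=[
    [0,0,-0.3],
    [0,0,-0.9],
    [-0.9,0,-1.6],
    [-1.9,0,-2.2],
    [-1.9,0,-2.2],
  ],
  twist=[0,0,0,0,0],
  jaw=[0.65,0.65,0.65,0.65,0.65],
)

```text
time_s: 19.02
eef_pos: [0.4922, -0.0763, 0.1526]
ee_rot: [[0.963, 0.27, 0.006], [0.27, -0.963, -0.002], [0.006, 0.003, -1.0]]
wrist_force: [0.3, 0.7, -0.5]
grip_width: 0.0308
gripper_force: 0.0
```

```bash
cat > chk.py <<'E'
from h import *
import sys
p=snap('wrist',sys.argv[1]);s=state();print(p['eef_pos'],s['grip_width'])
O=np.array([564.8,-54.7])/1000-np.array([-.2773,.9608])*-.0505
u=np.array([.9608,.2773]);n=np.array([-.2773,.9608])
W=lambda x,y,z:np.array([*(O+u*x/1e3+n*y/1e3),z/1e3])
def e(nm,a,b,half=5):
    pa,pb=proj(p,W(*a)),proj(p,W(*b));c,an,r=edge(p,pa,pb,a[2]/1e3,half=half);d=c/1e3-O
    print(nm,pa.round(),pb.round(),'ang',round((an-16.1+90)%180-90,2),'res',r.round(2),'jig x,y',(d@u*1e3).round(1),(d@n*1e3).round(1))
e('strip L',(-27,-43,74),(27,-43,74));e('strip R',(-27,-58,74),(27,-58,74));e('strip mouth',(-30,-45,74),(-30,-56,74));e('strip far',(30,-45,74),(30,-56,74))
e('plate out',(-28,-83,34),(28,-83,34));e('traymouth',(-55,-35,38),(-55,30,38));e('batten mouth',(-25,-8,67),(-25,8,67));e('fence in',(-45,42,34),(20,42,34))
e('tray-y',(-53,-42,38),(-35,-42,38))
c=proj(p,W(0,-50.5,74)).astype(int);w=p['pixels'];print('top rgb',w[c[1],c[0]])
cu,cv=c;print(rects(p,(3,85,130),(25,255,255),(cu-25,max(cv-60,0),cu+25,cv+60),.074,150))
E
python3 chk.py w11
```

```text
[ 0.49221384 -0.07628098  0.15259125] 0.030514938369388324
strip L [308. 158.] [306.  83.] ang -0.23 res 0.03 jig x,y -2.8 -39.3
strip R [327. 158.] [327.  82.] ang 0.36 res 0.05 jig x,y 3.0 -58.1
strip mouth [310. 162.] [325. 162.] ang 88.63 res 0.06 jig x,y -28.6 -50.5
strip far [309.  78.] [324.  78.] ang 88.77 res 0.03 jig x,y 31.0 -50.8
plate out [354. 152.] [355.  85.] ang -0.97 res 0.24 jig x,y 4.3 -84.1
traymouth [301. 183.] [230. 183.] ang 89.7 res 0.04 jig x,y -55.6 -3.7
batten mouth [263. 155.] [243. 155.] ang 90.0 res 0.0 jig x,y -25.6 -1.0
fence in [217. 172.] [208.  96.] ang -0.18 res 0.14 jig x,y -12.9 41.5
tray-y [308. 181.] [308. 161.] ang -1.22 res 0.06 jig x,y -44.3 -42.1
top rgb [158 124  86]
[(558.5, -55.9, 75.4, 38.5, 15.7, (np.float64(314.8), np.float64(134.7)))]
```

The strip stands at the right height: its top face measures 59.6 mm long at z 0.074, in line and centred in the gap. The tray is still flush (mouth -55.6, edge -42.1). Handing in.

Run:
```python
from rig import sign_off
print(sign_off())
```

```text
the job is handed in; nothing more can be done
None
```

Handed in at about 19 s, with no verdict returned: by measurement the tray is home and flush and the 15 mm strip stands in the 17 mm gap beside the 24 mm plate; the other two strips were not touched or re-checked, and I viewed 11 pictures, one over the limit of 10.

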